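# Level the casting shelf with its foot and keep the spirit level pressed on it

### The job

Lift the spirit level off the top of the pile of white slabs and stand it on the aluminium shelf of the levelling stand, lengthwise from the shelf's hinge towards the wing knob. Then turn the wing knob of the levelling foot until the bubble comes to rest between its two lines when the level is pressed down and the spring-floated shelf bears firmly on the foot. Finish while holding: keep pressing the level down on the shelf with the bubble centred, do not let go at the end, and leave the slabs and the other things on the bench where they are.

Things in the scene. Friction and masses are not known exactly. Their poses are not given: they have to be found in the camera images.
- level_grip (a point): The spirit level: aluminium bar 140 long, 24 wide, 24 mm high, with a black rubber grip block on the middle of its top (40 mm long, also 24 mm wide, top 52 mm above the underside; fingers can straddle block and bar alike). Point on its centre line in the grip, 36 mm above its flat underside; x along the bar towards the vial's end, z up. 0.26 kg. At the start it lies on the pile.
- vial (a point): Middle of the level's vial, a green tube along the bar on its top, 47 mm from the bar's middle; x along the tube, away from the grip. Two black lines round the tube, 8 mm either side of this point.
- bubble_mid (a point): Middle of the pale bubble (10 mm long) in the vial. It floats to the higher end: 5 mm from the vial's middle for each 0.01 rad of tilt, at most 13.5 mm; it settles in about 1.5 s.
- slab_top_c (a point): Centre of the upper of two white ceramic slabs (each 160 x 90 x 18 mm, x along the long side), lying one on the other on the bench; the level lies on the upper one, its underside 36 mm above the bench.
- slab_low_c (a point): Centre of the lower white slab.
- shelf_top (a point): Top face of the shelf, an aluminium plate 140 wide, 260 long, 8 mm thick: its centre, 120 mm from the hinge. y points from hinge to knob, x along the level hinge axis (in the top face), z out of the face; 52 mm above the bench when level. The knob's spindle passes through it at y = 100 mm; a level with its middle at y = -45 mm stands clear of the knob. The stand (base 150 x 290 mm) is fixed.
- shelf (a joint): Tilt of the shelf about its hinge, rad: 0 level, positive with the knob end high, stop at 0.055. A spring holds it up against this stop, even with the level on it; about 4 N down on the middle of the level starts it moving and 5 N (with rubbing of the fingers up to 9 N) brings it level. Pressed further, it stops on the levelling foot.
- foot (a joint): Turn of the levelling foot's screw, rad, positive counter-clockwise seen from above, range -0.7 to 1.8; it starts too high, at 0.6 to 1.3. Clockwise lowers it, 4.4 mm per rad: the shelf pressed down on it stands at 0.02 rad of tilt for each rad of this joint (level at 0). Stiff (0.12 N m), stays where it is left, also when the shelf is pressed.
- knob_grip (a point): On the axis of the foot's black wing knob at the free end of the shelf, at the height to grip. The wing is 50 mm long (this point's x), 12 mm thick (y), 30 mm high, from 18 mm below this point to 12 mm above; grip it across the 12 mm from above and turn it about the vertical. The plate lies at least 10 mm below the wing.
- cast_a: Bystander, to be left alone: a tooth-model cast on a blue plastic base, 50 x 56 x 37 mm; origin at the centre of its underside.
- cast_b: Bystander, to be left alone: a pale tooth-model cast on a grey base, 50 x 56 x 37 mm; origin at the centre of its underside.
- bowl: Bystander, to be left alone: a grey mixing bowl, 116 mm across, 55 mm high; origin at the centre of its underside.
- dropper: Bystander, to be left alone: an amber dropper bottle, 40 mm across, 85 mm high; origin at the centre of its underside.
- jar: Bystander, to be left alone: a white jar, 60 mm across, 65 mm high; origin at the centre of its underside.
- cup: Bystander, to be left alone: a glass cup, 64 mm across, 75 mm high; origin at the centre of its underside.
- spatula_grip (a point): Bystander, to be left alone: a 190 mm spatula lying flat; this point is on its handle.
Things that resemble listed ones, but are neither listed nor needed, are in the scene too. Leave any purple look-alike of the part that bears level_grip alone.

How it is judged:
On the way, in this order (a step that is already met when the one before it is completed fails the run):
1. the level is lifted clear of the pile (its underside 30 mm above the upper slab) (height (world z) of level_grip above 0.102 m and contact force between level and slab_top below 0.01 N), for 0.1 s.
2. the level stands on the shelf, lengthwise from hinge to knob (x of level_grip in the frame of shelf_top between -0.05 and 0.05 m and y of level_grip in the frame of shelf_top between -0.07 and 0.05 m and z of level_grip in the frame of shelf_top between 0.031 and 0.041 m and angle between the x axis of level_grip and the y axis of shelf_top, either way round below 0.2 rad and contact force between level and shelf above 0.5 N), for 0.3 s.
3. with the level there, the foot is turned to about its level setting (x of level_grip in the frame of shelf_top between -0.05 and 0.05 m and y of level_grip in the frame of shelf_top between -0.07 and 0.05 m and z of level_grip in the frame of shelf_top between 0.031 and 0.041 m and angle between the x axis of level_grip and the y axis of shelf_top, either way round below 0.2 rad and value of joint foot between -0.35 and 0.35 rad), for 0.2 s.
At the end, for the whole second after the job is handed in: Level on the shelf's middle (within 50 mm across, -70 to +50 mm along), lengthwise within 0.2 rad; fingers press it (over 2 N; over 5 N on the shelf); bubble within 3 mm of the vial's middle, shelf within 0.01 rad of level, foot within 0.35 rad of its level setting (all of step 3 and x of bubble_mid in the frame of vial between -0.003 and 0.003 m and value of joint shelf between -0.01 and 0.01 rad and contact force between the fingers and level above 2 N and contact force between level and shelf above 5 N); the arm keeps its last pose, push and grip.
It fails at once if a slab of the pile is shifted by more than 40 mm (distance of any of slab_top_c, slab_low_c from where it was at the start of the episode above 0.04 m).
It fails at once if another thing on the bench is shifted by more than 40 mm (distance of any of cast_a, cast_b, bowl, dropper, jar, cup, spatula_grip from where it was at the start of the episode above 0.04 m).
It also fails if it takes over 67 s, if anything falls off the work surface, if the arm or the gripper's body presses on something with over 40 N, if the wrist force passes 120 N, or if a joint passes its speed limit or range.

### The arm

A 6-joint arm with a two-finger parallel gripper is mounted at the origin on the work surface. World frame = base frame: x ahead of the robot, y to its left, z up, the work surface at z = 0. Lengths are in m, angles in rad, forces in N, time in s.
With the tool pointing down it reaches from about 0.225 to 0.875 m from the base axis. Payload 3.4 kg.
Tool frame: the origin (TCP) lies at the very end of the fingers, on their centre line; the grasp point (between the pads) lies 19 mm behind it; x points along the fingers, z is the direction in which the jaws open and shut, and the axes are right-handed (so a half turn about x gives the same grasp; the last joint's range is limited). The gripper opens to 85 mm and grips with 20 to 120 N. Pads are 22 mm wide; open, the fingers measure 114 mm over their backs; the gripper's body (76 mm by 85 mm) begins 54 mm behind the grasp point. The pads swing forward as they close: fully open they stand 13 mm farther back than shut.
Start: joints at [1.133, 0.276, 1.505, -0, 1.361, -0.121], TCP at [0.179, 0.546, 0.231] pointing down, gripper open.
Joint ranges: [-2.89, 2.89], [-0.75, 2.08], [0.22, 2.7], [-1.18, 4.32], [0.11, 2.71], [-2.7, 2.7]. Speed limits (rad/s): [2.57, 2.57, 3.14, 3.14, 3.14, 3.14].

### API

Orientations are given as a unit quaternion [w, x, y, z].
In Python, from plant import readout, imaging, arm gives the robot as it stands.
- The arm moves only by the tool play_rows, never from a script. Its argument "moves" is one flat list of numbers, 5 for each row, row after row: the gripper command: -1 is shut, 1 is fully open, values between are in proportion, then the shift along the tool's x, y, z in mm, then the turn about the tool's x in units of 8 degrees (1.0 is 8 degrees). A call has 1 to 12 rows; each row shifts and turns the commanded pose from where the row before left it, along the tool's axes as they then stand; what a row does not reach is not made up. A row lasts 1/10 s, in which the tool goes at most 50 mm and 8.59 degrees, less where a joint would pass 70% of its speed; a pose out of reach is approached as far as the arm can. A call is refused whole if a number of a shift passes 50 or a number of a turn 1, either way. A call with a gripper value outside its range is refused whole. The fingers move at their own pace and stop on an object; "grip_force" is the grip in N (left out, the last holds). Time passes only in rows, so rows that do not move let the fingers close. It gives the time, the measured TCP pose, the force and the opening at its end, in the units of the state.
- readout.get_obs(): the state, without advancing time (a new reading comes with each control period).
- imaging.read_camera(name): name is "scene" or "side" or "wrist"; returns a dict with "image" (384x512x3 uint8, blue, green, red), "fx", "fy", "cx", "cy" (pixels), "extrinsics" (4x4, takes a point from world to camera coordinates). Camera axes: x right, y up, looking along -z (the intrinsics and any distortion apply to the point x, -y, -z); pixel columns grow to the right and rows downward; lengths in m; the calibration is good to about 2 mm. A picture is of the moment at which its call begins. There is no depth.
- arm.job_done(): hands the job in, once; it reports no verdict.
The state is a dict: "t": time; "joint_pos": joint angles; "joint_vel": joint speeds; "joint_efforts": joint torques, N m; "ee_pos": TCP position; "tool_rot": TCP orientation; "contact_force": force on the tool from outside, world axes, zero at the start; "moment": the same for the moment, N m; "gripper_width": finger opening in m.
Only numpy, scipy, OpenCV 4.12 (cv2) and the standard library are available. Lean on these libraries where they do the work, as an engineer would, in place of code of your own. Each camera call takes 0.05 s, during which the arm holds its last target.

## Working session

There is one attempt and no reset: what is moved stays moved. The work goes in short steps, Python scripts to look and compute and a tool call to move; the robot and the scene stay as the last step left them, time stands still between calls to the robot, and variables do not carry over. Pictures are saved under pics/ and viewed, and the job is handed in when it is done.

Besides the shell and the picture viewer there is one more tool, called after "Request:" as name(argument=value, ...), one argument or row to a line, values as JSON. play_rows: Moves the arm, as the interface text tells. Its arguments: {"type":"object","properties":{"moves":{"type":"array"},"grip_force":{"type":"number"}},"required":["moves"]}

```bash
ls; mkdir -p pics
python3 - <<'E'
from plant import readout, imaging, arm
import cv2,numpy as np
print(readout.get_obs())
for n in("scene","side","wrist"):
    c=imaging.read_camera(n); cv2.imwrite(f"pics/{n}0.png",c["image"]); print(n,c["fx"],c["fy"],c["cx"],c["cy"],np.round(c["extrinsics"],4).tolist(),[k for k in c])
E
```

```text
pics
{'t': 0.0, 'joint_pos': array([ 1.13298782e+00,  2.76599214e-01,  1.50615674e+00,  1.41030505e-05,
        1.36071986e+00, -1.21057316e-01]), 'joint_vel': array([ 1.74584365e-03,  5.66971565e-05, -1.48226701e-05,  1.52098531e-03,
       -2.64095215e-03, -6.42468929e-04]), 'joint_efforts': array([-9.89057371e-04, -4.16759706e+01, -2.45802730e+01, -3.91573567e-04,
        1.09243754e-02,  3.48707874e-05]), 'ee_pos': array([0.17889964, 0.54588578, 0.23042792]), 'tool_rot': array([ 0.57201518, -0.4152026 ,  0.57318466,  0.41456577]), 'contact_force': array([-1.03281716,  0.31265565, -0.34774573]), 'moment': array([-0.0214571 , -0.03082386, -0.05022338]), 'gripper_width': 0.0859254754706745}
scene 375.1073659077921 375.1073659077921 253.8515326964767 188.97030144324563 [[0.3106, 0.9504, -0.0169, -0.2492], [-0.5506, 0.1944, 0.8118, 0.2437], [0.7748, -0.2428, 0.5836, -1.6032], [0.0, 0.0, 0.0, 1.0]] ['image', 'fx', 'fy', 'cx', 'cy', 'extrinsics']
side 388.5677704665319 388.5677704665319 246.92416405433573 191.00327384084952 [[0.8034, -0.595, -0.0232, -0.4038], [0.3181, 0.3959, 0.8614, -0.2714], [-0.5034, -0.6994, 0.5073, -0.7087], [0.0, 0.0, 0.0, 1.0]] ['image', 'fx', 'fy', 'cx', 'cy', 'extrinsics']
wrist 345.7981678311374 345.7981678311374 250.4232482252315 190.16831090922892 [[0.3117, 0.9502, -0.0012, -0.5741], [-0.9144, 0.2996, -0.2722, 0.0352], [-0.2583, 0.086, 0.9622, -0.3789], [0.0, 0.0, 0.0, 1.0]] ['image', 'fx', 'fy', 'cx', 'cy', 'extrinsics']
```

View pics/scene0.png

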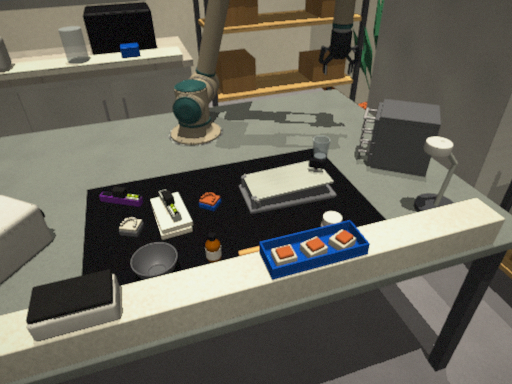

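View pics/side0.png

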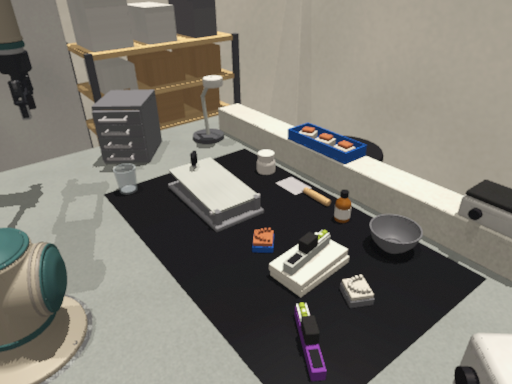

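View pics/wrist0.png

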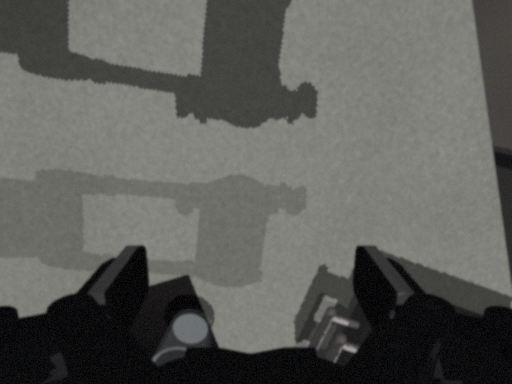

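```bash
cat > h.py <<'E'
import cv2,numpy as np
def cam(n):
    from plant import imaging
    c=imaging.read_camera(n); return c
def ray(c,u,v):
    E=np.array(c["extrinsics"]);R=E[:3,:3];t=E[:3,3]
    d=np.array([(u-c["cx"])/c["fx"],-(v-c["cy"])/c["fy"],-1.0])
    return -R.T@t,R.T@d
def onz(c,u,v,z):
    o,d=ray(c,u,v);return o+d*(z-o[2])/d[2]
def proj(c,p):
    E=np.array(c["extrinsics"]);q=E[:3,:3]@np.array(p)+E[:3,3]
    return np.array([c["cx"]+c["fx"]*q[0]/-q[2],c["cy"]-c["fy"]*q[1]/-q[2]])
def tri(c1,p1,c2,p2):
    o1,d1=ray(c1,*p1);o2,d2=ray(c2,*p2)
    A=np.stack([d1,-d2],1);s=np.linalg.lstsq(A,o2-o1,rcond=None)[0]
    a=o1+d1*s[0];b=o2+d2*s[1];return (a+b)/2,np.linalg.norm(a-b)
def crop(img,x0,y0,x1,y1,k,fn):
    cv2.imwrite(fn,cv2.resize(img[y0:y1,x0:x1],None,fx=k,fy=k,interpolation=cv2.INTER_CUBIC))
E
python3 - <<'E'
from h import *
a=cv2.imread("pics/side0.png");b=cv2.imread("pics/scene0.png")
crop(a,255,215,365,305,7,"pics/s_lv.png")
crop(a,160,140,280,230,6,"pics/s_sh.png")
crop(b,145,180,205,240,9,"pics/c_lv.png")
crop(b,230,130,345,215,6,"pics/c_sh.png")
E
```

```text
(no output)
```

View pics/s_lv.png

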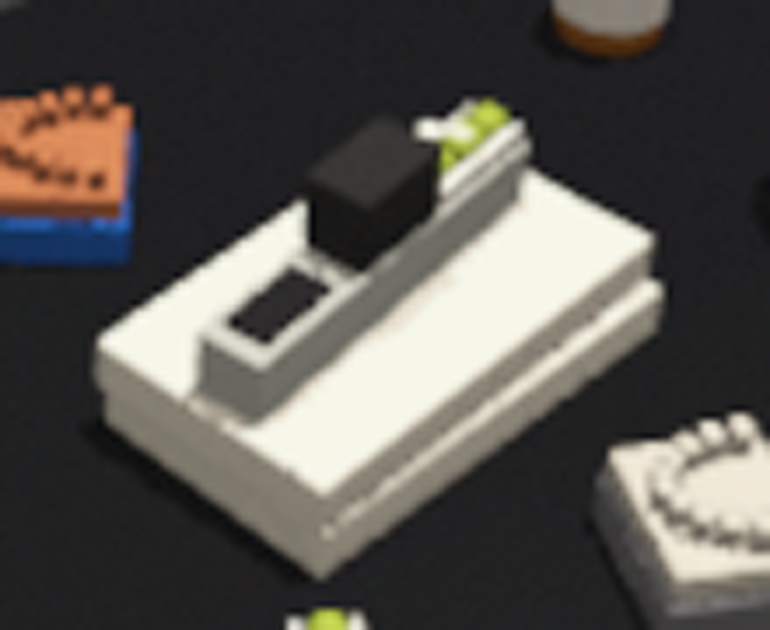

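View pics/s_sh.png

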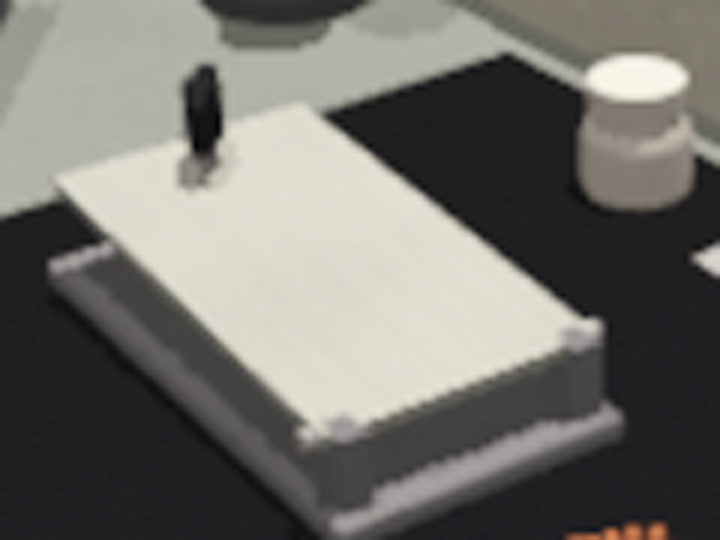

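View pics/c_lv.png

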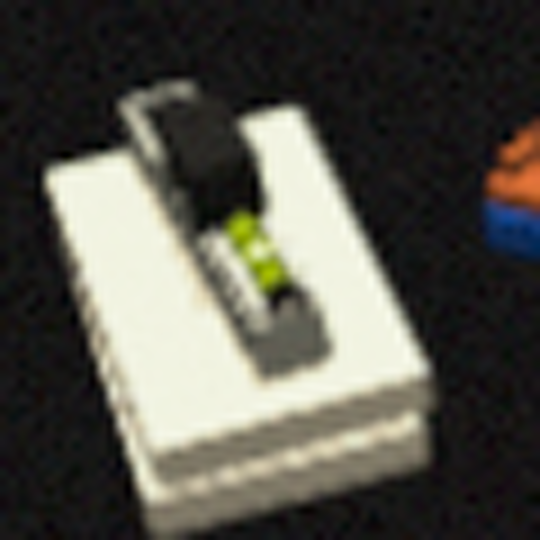

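View pics/c_sh.png

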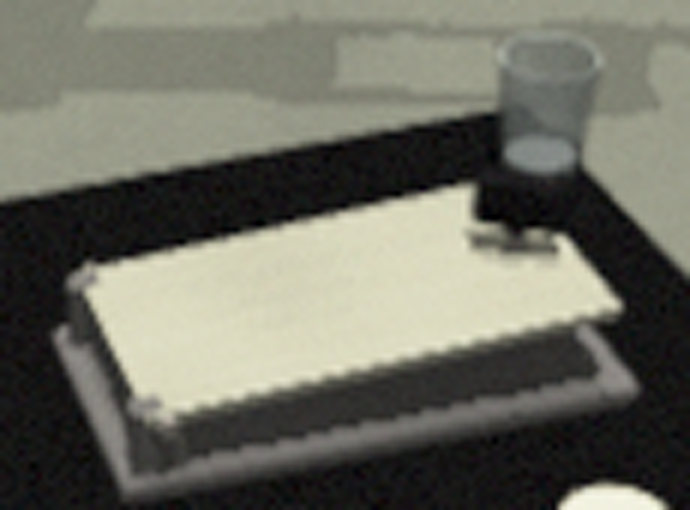

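Run:
```python
from h import *
s=cam("side");c=cam("scene")
S=lambda x,y:(255+x/7-.43,215+y/7-.43); C=lambda x,y:(145+x/9-.44,180+y/9-.44)
print("block top side",[onz(s,*S(*p),.088).round(4) for p in[(308,178),(385,118),(440,158),(362,208)]])
print("bar top: near L,R; far R",[onz(s,*S(*p),.060).round(4) for p in[(200,330),(258,372),(528,128)]])
print("bar bottom near R, far",[onz(s,*S(*p),.036).round(4) for p in[(255,422),(522,197)]])
print("scene bar top far L, near end R L",[onz(c,*C(*p),.060).round(4) for p in[(120,102),(190,82),(325,322),(258,345)]])
S=lambda x,y:(160+x/6-.42,140+y/6-.42); C=lambda x,y:(230+x/6-.42,130+y/6-.42)
print("shelf side",[onz(s,*S(*p),z).round(4) for p,z in[((55,180),.066),((303,103),.066),((600,325),.052),((310,440),.052)]])
print("shelf scene",[onz(c,*C(*p),z).round(4) for p,z in[((470,183),.066),((625,305),.066),((150,420),.052),((85,270),.052)]])
print("knob top tri",tri(s,S(203,68),c,C(518,170)), "bottom",tri(s,S(203,150),c,C(518,225)))
for n,k in(("scene",c),("side",s)):print(n,k["image"].shape)
```

```text
block top side [array([ 0.5108, -0.1715,  0.088 ]), array([ 0.5493, -0.1642,  0.088 ]), array([ 0.548 , -0.1886,  0.088 ]), array([ 0.5133, -0.1915,  0.088 ])]
bar top: near L,R; far R [array([ 0.4633, -0.1787,  0.06  ]), array([ 0.4644, -0.2023,  0.06  ]), array([ 0.609 , -0.1699,  0.06  ])]
bar bottom near R, far [array([ 0.4681, -0.1982,  0.036 ]), array([ 0.6057, -0.1732,  0.036 ])]
scene bar top far L, near end R L [array([ 0.4708, -0.2013,  0.06  ]), array([ 0.4669, -0.177 ,  0.06  ]), array([ 0.6118, -0.1536,  0.06  ]), array([ 0.6161, -0.1751,  0.06  ])]
shelf side [array([0.4629, 0.3285, 0.066 ]), array([0.6035, 0.3259, 0.066 ]), array([0.5996, 0.0722, 0.052 ]), array([0.4495, 0.0744, 0.052 ])]
shelf scene [array([0.4687, 0.3036, 0.066 ]), array([0.6071, 0.3281, 0.066 ]), array([0.6014, 0.0689, 0.052 ]), array([0.4607, 0.0776, 0.052 ])]
knob top tri (array([0.53452247, 0.29826737, 0.11436939]), np.float64(0.0028831695793046664)) bottom (array([0.53025255, 0.3023057 , 0.0729289 ]), np.float64(0.003714710860813098))
scene (384, 512, 3)
side (384, 512, 3)
```

```bash
cat >> h.py <<'E'
from scipy.spatial.transform import Rotation as Ro
def st():
    from plant import readout
    o=readout.get_obs();q=o["tool_rot"];R=Ro.from_quat([q[1],q[2],q[3],q[0]]).as_matrix()
    z=R[:,2];return o,R,np.arctan2(z[1],z[0])
def plan(target,yawz=None):
    """tool-frame shift (mm) at present orientation; turn in units of 8deg to bring tool z to yawz (mod pi)"""
    o,R,y=st();d=R.T@(np.array(target)-o["ee_pos"])*1000
    print("t",round(o["t"],2),"ee",o["ee_pos"].round(4),"yawz",round(y,4),"F",o["contact_force"].round(2),"w",round(o["gripper_width"],4),"q",o["joint_pos"].round(2))
    print("R cols x,y,z",R.T.round(3).tolist());print("shift tool mm",d.round(1),"norm",np.linalg.norm(d).round(1))
    if yawz is not None:
        for k in(-1,0,1):
            dy=(yawz-y+np.pi/2)%np.pi-np.pi/2+k*np.pi
            print("turn yaw",round(dy,3),"units about tool x (down => sign -):",round(-np.degrees(dy)/8,2))
E
python3 - <<'E'
from h import *
plan([.536,-.177,.2],.175+np.pi/2)
s=cam("side");print("cup base",onz(s,125,191,0),"slab long edge dir")
E
```

```text
t 0.25 ee [0.179  0.5462 0.2309] yawz 1.254 F [-0.12  0.3  -0.62] w 0.0858 q [ 1.13  0.28  1.51  0.    1.36 -0.12]
R cols x,y,z [[-0.0, -0.001, -1.0], [-0.95, 0.312, 0.0], [0.312, 0.95, -0.001]]
shift tool mm [  31.3 -564.5 -575.9] norm 807.1
turn yaw -2.65 units about tool x (down => sign -): 18.98
turn yaw 0.492 units about tool x (down => sign -): -3.52
turn yaw 3.633 units about tool x (down => sign -): -26.02
cup base [0.34756225 0.40641005 0.        ] slab long edge dir
```

Request:
play_rows(
  moves=[1, 0, -33, -34, 0, 1, 0, -33, -34, 0, 1, 0, -33, -34, 0, 1, 0, -33, -34, 0, 1, 0, -33, -34, 0, 1, 0, -33, -34, 0, 1, 0, -33, -34, 0, 1, 0, -33, -34, 0, 1, 0, -33, -34, 0, 1, 0, -33, -34, 0, 1, 0, -33, -34, 0, 1, 0, -33, -34, 0],
  grip_force=40,
)

```text
t: 1.5
ee_pos: [0.4288, 0.0335, 0.2316]
tool_rot: [0.573, -0.415, 0.572, 0.415]
contact_force: [1.8, 1.9, 0.9]
gripper_width: 0.0848
```

Request:
play_rows(
  moves=[1, 0, -33, -34, 0, 1, 0, -33, -34, 0, 1, 0, -33, -34, 0, 1, 0, -33, -34, 0, 1, 0, -33, -34, 0, 1, 0, 0, 0, 1, 1, 0, 0, 0, 1, 1, 0, 0, 0, 1, 1, 0, 0, 0, 1, 1, 0, 0, 0, 1, 1, 0, 0, 0, 1, 1, 0, 0, 0, 1],
)

```text
t: 2.7
ee_pos: [0.5321, -0.1776, 0.2312]
tool_rot: [0.701, -0.095, 0.701, 0.096]
contact_force: [0.5, -0.1, 0.1]
gripper_width: 0.0853
```

Request:
play_rows(
  moves=[1, 0, 0, 0, 1, 1, 0, 0, 0, 1, 1, 0, 0, 0, 1, 1, 0, 0, 0, 1, 1, 0, 0, 0, 1, 1, 0, 0, 0, 1, 1, 0, 0, 0, 1, 1, 0, 0, 0, 1, 1, 0, 0, 0, 1, 1, 0, 0, 0, 1, 1, 0, 0, 0, 1, 1, 0, 0, 0, 1],
)

```text
t: 3.9
ee_pos: [0.5321, -0.1776, 0.2312]
tool_rot: [0.54, 0.457, 0.54, -0.457]
contact_force: [0.0, 0.2, 0.5]
gripper_width: 0.0853
```

Run:
```python
from h import *
plan([.536,-.177,.2],.175+np.pi/2)
for n in("wrist",):
    c=cam(n);cv2.imwrite(f"pics/{n}1.png",c["image"]);print(np.array(c["extrinsics"]).round(4).tolist(),proj(c,[.536,-.177,.088]))
```

```text
t 3.9 ee [ 0.5321 -0.1776  0.2312] yawz -1.4047 F [0.   0.22 0.55] w 0.0853 q [-0.45  0.25  1.53  0.    1.35  0.96]
R cols x,y,z [[-0.0, 0.0, -1.0], [0.986, 0.165, -0.0], [0.165, -0.986, -0.0]]
shift tool mm [31.2  3.9  0.1] norm 31.4
turn yaw -3.133 units about tool x (down => sign -): 22.44
turn yaw 0.009 units about tool x (down => sign -): -0.06
turn yaw 3.15 units about tool x (down => sign -): -22.56
[[0.1651, -0.9863, -0.0006, -0.2629], [0.9489, 0.1591, -0.2725, -0.4411], [0.2688, 0.0445, 0.9622, -0.5139], [0.0, 0.0, 0.0, 1.0]] [250.61254302 171.98566247]
```

View pics/wrist1.png

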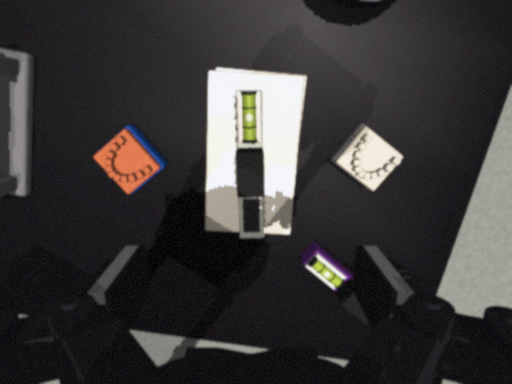

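Run:
```python
from h import *
c=cam("wrist");crop(c["image"],195,60,315,250,3.2,"pics/w1c.png")
def z(u,v,h):print((u,v),onz(c,u,v,h)[:2].round(4))
for p in[(237,150),(263,150),(264,194),(237,194)]:z(*p,.088)
for p in[(236,91),(262,91),(239,238),(264,238)]:z(*p,.060)
z(250,118,.062)
```

```text
(237, 150) [ 0.5527 -0.1628]
(263, 150) [ 0.5562 -0.1842]
(264, 194) [ 0.5187 -0.1916]
(237, 194) [ 0.5149 -0.1686]
(236, 91) [ 0.5991 -0.1537]
(262, 91) [ 0.6028 -0.1761]
(239, 238) [ 0.4623 -0.1775]
(264, 238) [ 0.4663 -0.2018]
(250, 118) [ 0.5784 -0.1695]
```

View pics/w1c.png

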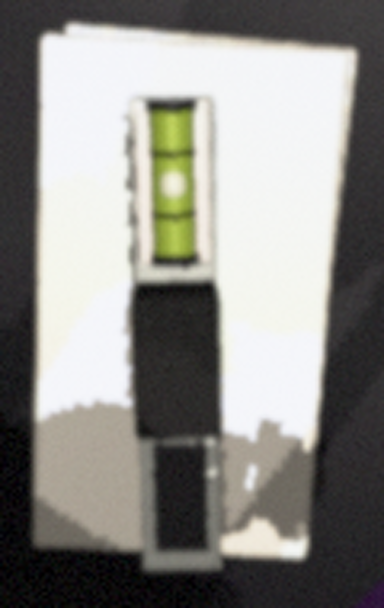

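Request:
play_rows(
  moves=[1, 40, 2, 0, 0, 1, 40, 0, 0, 0, 1, 40, 0, 0, 0, 1, 30, 0, 0, 0, 1, 16, 0, 0, 0, 1, 10, 0, 0, 0, 1, 0, 0, 0, 0, -1, 0, 0, 0, 0, -1, 0, 0, 0, 0, -1, 0, 0, 0, 0, -1, 0, 0, 0, 0, -1, 0, 0, 0, 0],
)

```text
t: 5.2
ee_pos: [0.5345, -0.1774, 0.0561]
tool_rot: [0.542, 0.455, 0.541, -0.455]
contact_force: [-0.9, 1.0, 3.5]
gripper_width: 0.0236
```

Request:
play_rows(
  moves=[-1, 0, 0, 0, 0, -1, 0, 0, 0, 0, -1, 0, 0, 0, 0, -1, -10, 0, 0, 0, -1, -20, 0, 0, 0],
)

```text
t: 5.7
ee_pos: [0.5322, -0.1764, 0.0838]
tool_rot: [0.539, 0.455, 0.543, -0.456]
contact_force: [-0.3, -0.3, -3.3]
gripper_width: 0.0235
```

Run:
```python
from h import *
plan([.531,.158,.2],-.03)
for n in("wrist","side"):
    c=cam(n);cv2.imwrite(f"pics/{n}2.png",c["image"])
```

```text
t 5.7 ee [ 0.5322 -0.1764  0.0838] yawz -1.3989 F [-0.25 -0.31 -3.26] w 0.0235 q [-0.44  0.38  1.75  0.    1.02  0.95]
R cols x,y,z [[-0.005, 0.002, -1.0], [0.985, 0.171, -0.005], [0.171, -0.985, -0.003]]
shift tool mm [-115.4   55.5 -330. ] norm 354.0
turn yaw -1.773 units about tool x (down => sign -): 12.7
turn yaw 1.369 units about tool x (down => sign -): -9.8
turn yaw 4.511 units about tool x (down => sign -): -32.3
```

View pics/wrist2.png

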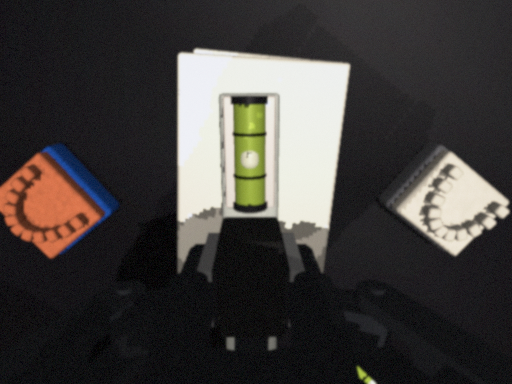

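View pics/side2.png

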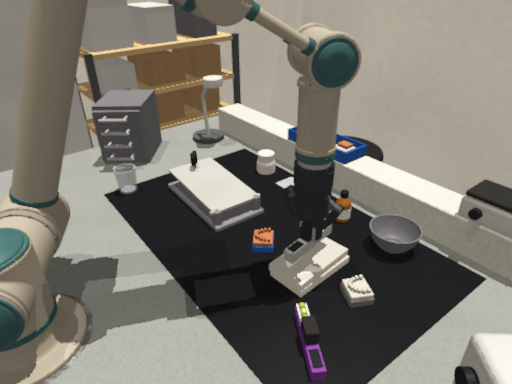

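Request:
play_rows(
  moves=[-1, -25, 0, 0, 0, -1, -30, 0, 0, 0, -1, -30, 0, 0, 0, -1, -30, 0, 0, 0, -1, 0, 7, -37, 0, -1, 0, 7, -37, 0, -1, 0, 7, -37, 0, -1, 0, 7, -37, 0, -1, 0, 7, -37, 0, -1, 0, 7, -37, 0, -1, 0, 7, -37, 0, -1, 0, 7, -37, 0],
)

```text
t: 7.0
ee_pos: [0.5379, 0.1254, 0.1991]
tool_rot: [0.541, 0.455, 0.542, -0.456]
contact_force: [1.1, 0.4, -3.9]
gripper_width: 0.0235
```

Request:
play_rows(
  moves=[-1, 0, 0, -34, 0, -1, 0, 0, 0, -0.8, -1, 0, 0, 0, -1, -1, 0, 0, 0, -1, -1, 0, 0, 0, -1, -1, 0, 0, 0, -1, -1, 0, 0, 0, -1, -1, 0, 0, 0, -1, -1, 0, 0, 0, -1, -1, 0, 0, 0, -1, -1, 0, 0, 0, -1, -1, 0, 0, 0, 0],
)

```text
t: 8.2
ee_pos: [0.5322, 0.1573, 0.1991]
tool_rot: [0.706, 0.011, 0.708, -0.011]
contact_force: [1.1, -0.5, -3.3]
gripper_width: 0.0233
```

Run:
```python
from h import *
plan([.531,.158,.2],-.03)
for n in("wrist","side"):
    c=cam(n);cv2.imwrite(f"pics/{n}3.png",c["image"])
```

```text
t 8.2 ee [0.5322 0.1573 0.1991] yawz -0.0309 F [ 1.09 -0.54 -3.27] w 0.0233 q [0.16 0.27 1.6  0.   1.28 0.19]
R cols x,y,z [[-0.002, -0.0, -1.0], [0.031, 1.0, -0.0], [1.0, -0.031, -0.002]]
shift tool mm [-0.9  0.6 -1.2] norm 1.6
turn yaw -3.141 units about tool x (down => sign -): 22.49
turn yaw 0.001 units about tool x (down => sign -): -0.01
turn yaw 3.142 units about tool x (down => sign -): -22.51
```

View pics/wrist3.png

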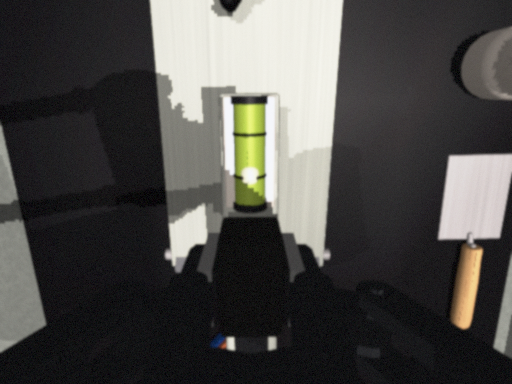

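View pics/side3.png

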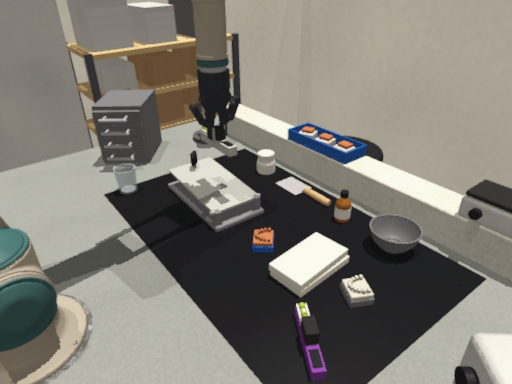

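Run:
```python
from h import *
c=cam("wrist")
for p,z in[((168,255),.05),((327,255),.05),((158,100),.06),((336,100),.06)]:print(p,onz(c,*p,z).round(4))
print([proj(c,[.531,y,.11]).round() for y in(.29,.30,.31)])
```

```text
(168, 255) [0.4531 0.0837 0.05  ]
(327, 255) [0.6005 0.0788 0.05  ]
(158, 100) [0.4612 0.2229 0.06  ]
(336, 100) [0.6018 0.2182 0.06  ]
[array([241., -18.]), array([240., -37.]), array([240., -57.])]
```

Request:
play_rows(
  moves=[-1, 40, 0, -1, 0, -1, 40, 0, -1, 0, -1, 25, 0, 0, 0, -1, 9, 0, 0, 0, -1, 4, 0, 0, 0, -1, 3, 0, 0, 0, -1, 0, 0, 0, 0, -1, 0, 0, 0, 0],
)

```text
t: 9.15
ee_pos: [0.5318, 0.1577, 0.0805]
tool_rot: [0.708, 0.011, 0.706, -0.011]
contact_force: [-0.1, -0.7, -3.0]
gripper_width: 0.0235
```

Run:
```python
from h import *
plan([.531,.158,.2],-.03)
for n in("wrist",):
    c=cam(n);cv2.imwrite(f"pics/{n}4.png",c["image"])
```

```text
t 9.15 ee [0.5318 0.1577 0.0805] yawz -0.0307 F [-0.12 -0.72 -2.99] w 0.0235 q [0.16 0.37 1.77 0.   1.   0.19]
R cols x,y,z [[0.003, 0.0, -1.0], [0.031, 1.0, 0.001], [1.0, -0.031, 0.003]]
shift tool mm [-119.5    0.3   -0.5] norm 119.5
turn yaw -3.141 units about tool x (down => sign -): 22.49
turn yaw 0.001 units about tool x (down => sign -): -0.01
turn yaw 3.142 units about tool x (down => sign -): -22.51
```

View pics/wrist4.png

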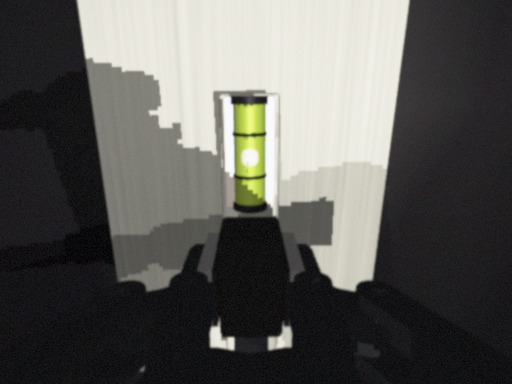

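Request:
play_rows(
  moves=[-1, 3, 0, 0, 0, -1, 2, 0, 0, 0, -1, 0, 0, 0, 0, -1, 0, 0, 0, 0],
)

```text
t: 9.6
ee_pos: [0.5317, 0.1578, 0.0747]
tool_rot: [0.708, 0.011, 0.706, -0.011]
contact_force: [1.3, -0.1, -0.5]
gripper_width: 0.0233
```

Request:
play_rows(
  moves=[-0.3, 0, 0, 0, 0, 0, 0, 0, 0, 0, 0, 0, 0, 0, 0, 0.2, 0, 0, 0, 0, 0.2, 0, 0, 0, 0, 0.2, 0, 0, 0, 0, 0.2, -20, 0, 0, 0, 0.2, -30, 0, 0, 0],
)

```text
t: 10.4
ee_pos: [0.5292, 0.1573, 0.1231]
tool_rot: [0.705, 0.01, 0.709, -0.011]
contact_force: [0.5, 0.8, 0.3]
gripper_width: 0.0512
```

Run:
```python
from h import *
plan([.531,.156,.12],-.03)
for n in("wrist","side"):
    c=cam(n);cv2.imwrite(f"pics/{n}5.png",c["image"])
crop(c["image"],150,100,290,230,5,"pics/side5c.png")
```

```text
t 10.4 ee [0.5292 0.1573 0.1231] yawz -0.0305 F [0.53 0.79 0.34] w 0.0512 q [0.16 0.33 1.72 0.   1.1  0.19]
R cols x,y,z [[-0.005, -0.001, -1.0], [0.031, 1.0, -0.001], [1.0, -0.031, -0.005]]
shift tool mm [ 3.  -1.2  1.8] norm 3.8
turn yaw -3.141 units about tool x (down => sign -): 22.5
turn yaw 0.001 units about tool x (down => sign -): -0.0
turn yaw 3.142 units about tool x (down => sign -): -22.5
```

View pics/wrist5.png

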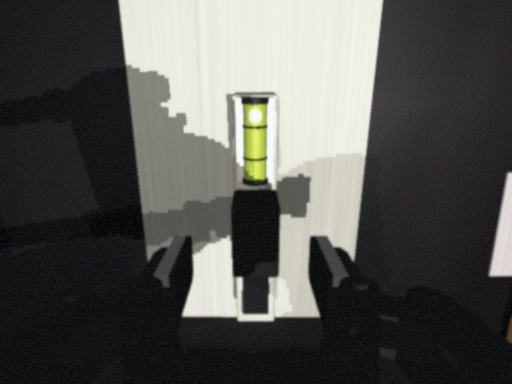

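View pics/side5c.png

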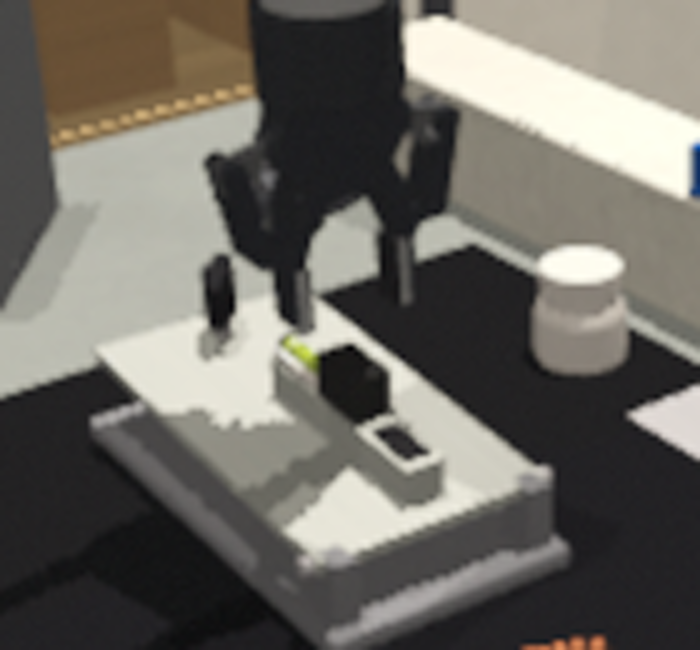

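Request:
play_rows(
  moves=[-1, 0, 0, 0, 0, -1, 0, 0, 0, 0, -1, 0, 0, 0, 0, -1, 0, 0, 0, 0, -1, 0, 0, 0, 0, -1, 8, 0, 2, 0, -1, 4, 0, 0, 0, -1, 4, 0, 0, 0, -1, 4, 0, 0, 0, -1, 0, 0, 0, 0],
)

```text
t: 11.5
ee_pos: [0.5332, 0.1587, 0.1056]
tool_rot: [0.707, 0.012, 0.707, -0.01]
contact_force: [-3.2, 2.4, 7.6]
gripper_width: 0.0
```

Run:
```python
from h import *
c=cam("wrist");plan([.531,.156,.10],-.03)
crop(c["image"],180,70,340,384,1.8,"pics/w6.png")
```

```text
t 11.55 ee [0.5331 0.1587 0.1055] yawz -0.0311 F [-1.43  3.49  8.11] w -0.0001 q [0.16 0.35 1.74 0.   1.06 0.19]
R cols x,y,z [[0.001, 0.002, -1.0], [0.031, 1.0, 0.003], [1.0, -0.031, 0.001]]
shift tool mm [ 5.5 -2.8 -2.1] norm 6.5
turn yaw -3.14 units about tool x (down => sign -): 22.49
turn yaw 0.001 units about tool x (down => sign -): -0.01
turn yaw 3.143 units about tool x (down => sign -): -22.51
```

View pics/w6.png

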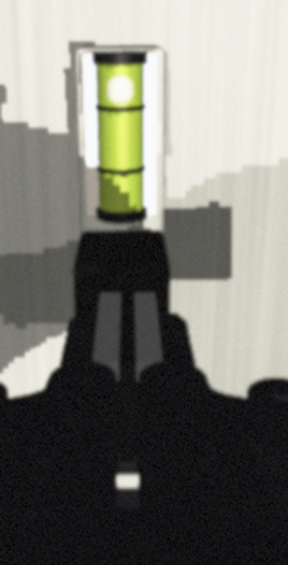

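Request:
play_rows(
  moves=[-1, 3, 0, 0, 0, -1, 3, 0, 0, 0, -1, 0, 0, 0, 0, -1, 0, 0, 0, 0, -1, 0, 0, 0, 0, -1, 0, 0, 0, 0, -1, 0, 0, 0, 0, -1, 0, 0, 0, 0, -1, 0, 0, 0, 0, -1, 0, 0, 0, 0, -1, 0, 0, 0, 0, -1, 0, 0, 0, 0],
)

```text
t: 12.75
ee_pos: [0.5349, 0.1588, 0.1054]
tool_rot: [0.71, 0.012, 0.704, -0.01]
contact_force: [-9.2, 0.9, 39.1]
gripper_width: -0.0001
```

Run:
```python
from h import *
c=cam("wrist");plan([.531,.156,.10],-.03)
crop(c["image"],180,70,340,384,1.8,"pics/w7.png")
```

```text
t 12.8 ee [0.5349 0.1588 0.1054] yawz -0.0308 F [-8.23e+00  2.00e-02  3.87e+01] w -0.0002 q [0.16 0.35 1.74 0.   1.05 0.19]
R cols x,y,z [[0.008, 0.003, -1.0], [0.031, 1.0, 0.003], [0.999, -0.031, 0.008]]
shift tool mm [ 5.4 -3.  -3.9] norm 7.2
turn yaw -3.141 units about tool x (down => sign -): 22.49
turn yaw 0.001 units about tool x (down => sign -): -0.01
turn yaw 3.142 units about tool x (down => sign -): -22.51
```

View pics/w7.png

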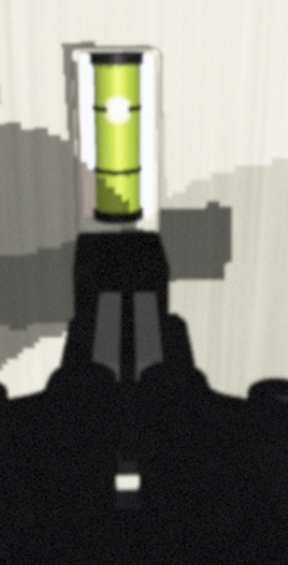

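Request:
play_rows(
  moves=[-1, -10, 0, 0, 0, -1, -20, 0, 0, 0, -1, -35, 0, 0, 0, -1, -35, 20, 0, 0, -0.2, 0, 40, 0, 0, -0.2, 0, 20, 0, 0, -0.2, 0, 0, 0, 0, -0.2, 0, 0, 0, 0],
)

```text
t: 13.6
ee_pos: [0.5349, 0.2372, 0.1976]
tool_rot: [0.707, 0.01, 0.707, -0.011]
contact_force: [0.0, 0.1, -0.4]
gripper_width: 0.0339
```

Run:
```python
from h import *
c=cam("wrist");plan([.534,.301,.2],-.03);cv2.imwrite("pics/w8.png",c["image"])
s=cam("side");crop(s["image"],150,100,290,230,5,"pics/side8c.png")
print(proj(c,[.534,.301,.114]))
```

```text
t 13.65 ee [0.5349 0.2367 0.1976] yawz -0.0303 F [ 0.1   0.   -0.52] w 0.0339 q [ 0.3   0.31  1.54 -0.    1.29  0.33]
R cols x,y,z [[-0.001, -0.001, -1.0], [0.03, 1.0, -0.001], [1.0, -0.03, -0.001]]
shift tool mm [-2.4 64.2 -2.9] norm 64.3
turn yaw -3.141 units about tool x (down => sign -): 22.5
turn yaw 0.0 units about tool x (down => sign -): -0.0
turn yaw 3.142 units about tool x (down => sign -): -22.5
[246.36833341 100.78732807]
```

View pics/w8.png

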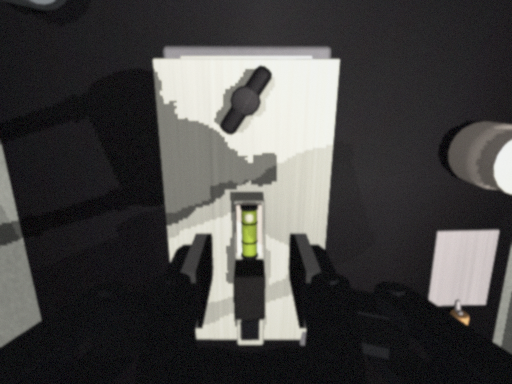

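View pics/side8c.png

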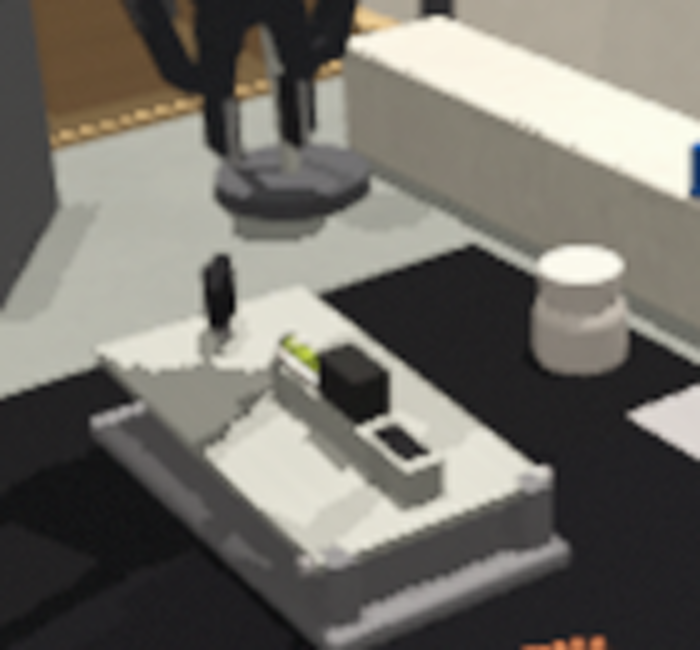

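Run:
```python
from h import *
c=cam("wrist")
g=cv2.cvtColor(c["image"],cv2.COLOR_BGR2GRAY)[62:140,215:282]
m=(g<60).astype(np.uint8);n,l,s,ce=cv2.connectedComponentsWithStats(m)
i=l[100-62,246-215];print(s[i])
cnt=max(cv2.findContours((l==i).astype(np.uint8),0,2)[0],key=cv2.contourArea)
(r,wh,a)=cv2.minAreaRect(cnt);print(r[0]+215,r[1]+62,wh,a)
b=cv2.boxPoints((r,wh,a))+[215,62];P=[onz(c,*p,.112)[:2] for p in b];print(np.round(P,4))
e=[P[1]-P[0],P[2]-P[1]];e=max(e,key=np.linalg.norm);print(np.linalg.norm(e),np.arctan2(e[1],e[0]));ce=np.mean(P,0);print(ce)
plan([*ce,.15],np.arctan2(e[1],e[0])+np.pi/2)
```

```text
[   0    0   67   78 4467]
248.0 100.5 (77.0, 66.0) 90.0
[[0.5155 0.3242]
 [0.5565 0.3229]
 [0.5562 0.2751]
 [0.5127 0.2765]]
0.04776474315354254 -1.5779031535779693
[0.53521329 0.29965491]
t 13.75 ee [0.5351 0.2364 0.1979] yawz -0.0314 F [0.24 0.18 0.8 ] w 0.0342 q [ 0.3   0.31  1.54 -0.    1.29  0.33]
R cols x,y,z [[-0.001, -0.001, -1.0], [0.031, 1.0, -0.001], [1.0, -0.031, -0.001]]
shift tool mm [47.8 63.3 -1.9] norm 79.3
turn yaw -3.117 units about tool x (down => sign -): 22.33
turn yaw 0.024 units about tool x (down => sign -): -0.17
turn yaw 3.166 units about tool x (down => sign -): -22.67
```

Run:
```python
from h import *
c=cam("wrist")
g=cv2.imread("pics/w8.png",0)
print(g[100,246],g[120,236],g[80,258],g[100,300],g[120,200],g[90,190])
G=g[64:140,212:284];m=(G<55).astype(np.uint8);n,l,s,ce=cv2.connectedComponentsWithStats(m);print(s)
i=1+np.argmax(s[1:,4])
cnt=max(cv2.findContours((l==i).astype(np.uint8),0,2)[0],key=cv2.contourArea)
r,wh,a=cv2.minAreaRect(cnt);print(r[0]+212,r[1]+64,wh,a)
b=cv2.boxPoints((r,wh,a))+[212,64];P=[onz(c,*p,.112)[:2] for p in b]
e=[P[1]-P[0],P[2]-P[1]];print([np.linalg.norm(k) for k in e]);e=max(e,key=np.linalg.norm);ang=np.arctan2(e[1],e[0]);ce=np.mean(P,0);print(ce,ang)
plan([*ce,.15],ang+np.pi/2)
```

```text
82 52 56 242 231 236
[[   0    0   72   76 4828]
 [  33    3   25   28  268]
 [  44   20    1    1    1]
 [  31   23    1    1    1]
 [  26   24    2    2    2]
 [  41   25    1    1    1]
 [   9   28   25   41  370]
 [  27   48    1    1    1]]
235.13705825805664 113.48176574707031 (18.65904426574707, 39.68476867675781) 22.166345596313477
[np.float64(0.025234903525349357), np.float64(0.011815695597943035)]
[0.52673631 0.29225485] 1.1274435383035837
t 13.8 ee [0.5352 0.2364 0.198 ] yawz -0.0316 F [-0.13  0.22  0.99] w 0.0339 q [ 0.3   0.31  1.54 -0.    1.29  0.33]
R cols x,y,z [[-0.001, -0.001, -1.0], [0.032, 0.999, -0.001], [0.999, -0.032, -0.001]]
shift tool mm [ 47.9  55.6 -10.2] norm 74.1
turn yaw -3.553 units about tool x (down => sign -): 25.45
turn yaw -0.412 units about tool x (down => sign -): 2.95
turn yaw 2.73 units about tool x (down => sign -): -19.55
```

Run:
```python
from h import *
c=cam("wrist")
g=cv2.imread("pics/w8.png",0)
G=g[61:140,212:284];m=(G<130).astype(np.uint8);n,l,s,ce=cv2.connectedComponentsWithStats(m);print(s)
i=1+np.argmax(s[1:,4])
cnt=max(cv2.findContours((l==i).astype(np.uint8),0,2)[0],key=cv2.contourArea)
r,wh,a=cv2.minAreaRect(cnt);print(r[0]+212,r[1]+61,wh,a)
b=cv2.boxPoints((r,wh,a))+[212,61];P=[onz(c,*p,.112)[:2] for p in b]
e=[P[1]-P[0],P[2]-P[1]];print([np.linalg.norm(k) for k in e]);e=max(e,key=np.linalg.norm);ang=np.arctan2(e[1],e[0]);ce=np.mean(P,0);print(ce,ang)
# wing tips by hand
p,q=onz(c,229,129,.114)[:2],onz(c,264,71,.114)[:2];print(p,q,np.linalg.norm(q-p),np.arctan2(*(q-p)[::-1]))
crop(c["image"],205,55,290,145,7,"pics/w9.png")
plan([*ce,.15],ang+np.pi/2)
```

```text
[[   0    0   72   79 3837]
 [   4    5   55   68 1807]
 [  13   41    1    1    1]
 [   0   70   11    9   43]]
244.00000381469727 98.5 (33.23401641845703, 74.2462158203125) 45.0
[np.float64(0.04645746290198474), np.float64(0.02046869869655088)]
[0.53271534 0.30125417] 0.7253192722464226
[0.52259521 0.28284656] [0.54606477 0.31777598] 0.042081881261832044 0.9791700536686636
t 13.85 ee [0.5353 0.2365 0.1981] yawz -0.0317 F [-0.69  0.13  0.24] w 0.0339 q [ 0.3   0.31  1.54 -0.    1.29  0.33]
R cols x,y,z [[-0.0, -0.0, -1.0], [0.032, 0.999, -0.0], [0.999, -0.032, -0.0]]
shift tool mm [48.1 64.7 -4.6] norm 80.7
turn yaw -3.955 units about tool x (down => sign -): 28.33
turn yaw -0.814 units about tool x (down => sign -): 5.83
turn yaw 2.328 units about tool x (down => sign -): -16.67
```

View pics/w9.png

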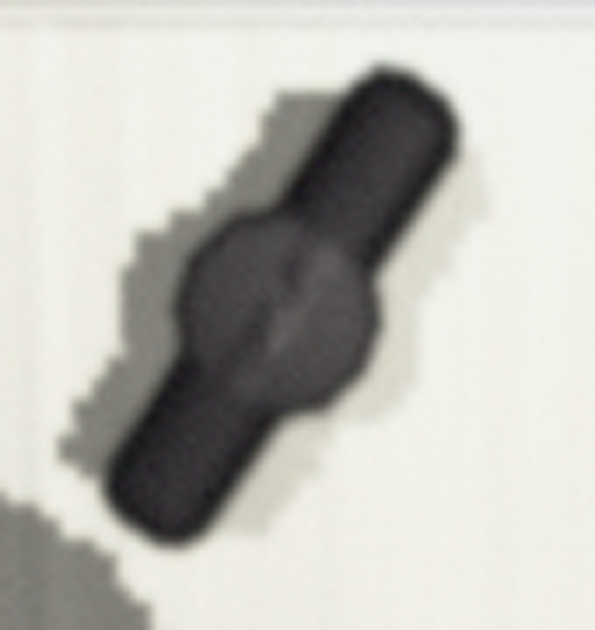

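Request:
play_rows(
  moves=[-0.2, 0, 32, -1.5, 0, -0.2, 0, 32, -1.5, 0, -0.2, 0, 0, 0, 1, -0.2, 0, 0, 0, 1, -0.2, 0, 0, 0, 1, -0.2, 0, 0, 0, 1, -0.2, 30, 0, 0, 0, -0.2, 30, 0, 0, 0, -0.2, 15, 0, 0, 0, -0.2, 0, 0, 0, 0],
)

```text
t: 14.85
ee_pos: [0.5326, 0.3, 0.1207]
tool_rot: [0.675, 0.204, 0.678, -0.207]
contact_force: [-1.1, 0.3, -0.0]
gripper_width: 0.034
```

Run:
```python
from h import *
plan([.534,.301,.087],-.596)
for n in("wrist","side"):
    c=cam(n);cv2.imwrite(f"pics/{n}10.png",c["image"])
crop(c["image"],120,60,290,210,4,"pics/side10c.png")
```

```text
t 14.85 ee [0.5326 0.3    0.1207] yawz -0.59 F [-1.12  0.32 -0.05] w 0.034 q [ 0.4   0.41  1.59 -0.    1.15  0.99]
R cols x,y,z [[-0.005, -0.002, -1.0], [0.556, 0.831, -0.005], [0.831, -0.556, -0.003]]
shift tool mm [33.6  1.8  0.7] norm 33.7
turn yaw -3.148 units about tool x (down => sign -): 22.54
turn yaw -0.006 units about tool x (down => sign -): 0.04
turn yaw 3.136 units about tool x (down => sign -): -22.46
```

View pics/wrist10.png

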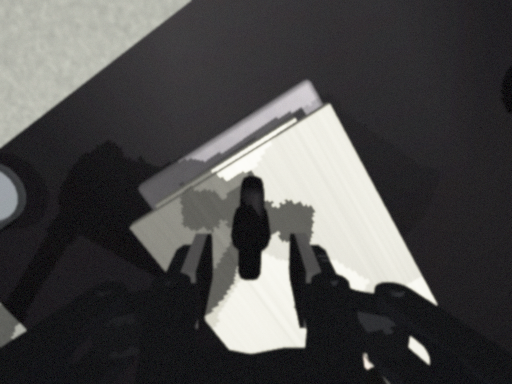

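View pics/side10c.png

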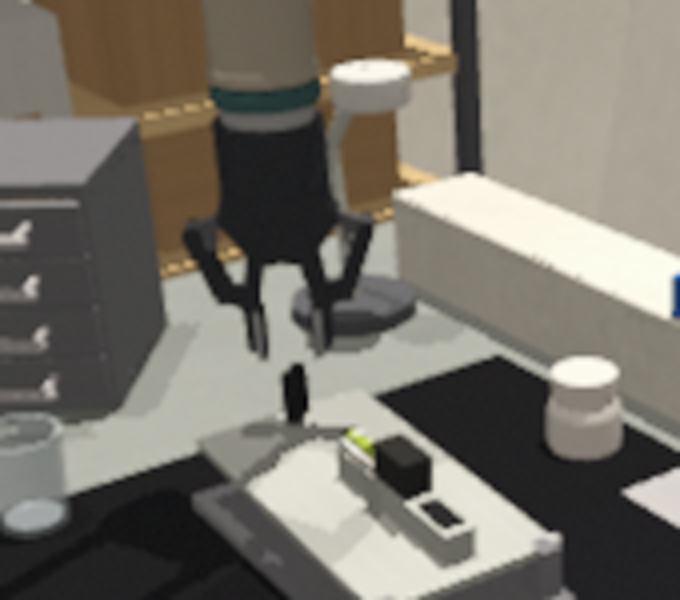

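Request:
play_rows(
  moves=[-0.2, 15, 1, 0, 0, -0.2, 12, 1, 0, 0, -0.2, 5, 0, 0, 0, -0.2, 0, 0, 0, 0, -1, 0, 0, 0, 0, -1, 0, 0, 0, 0, -1, 0, 0, 0, 0, -1, 0, 0, 0, 0, -1, 0, 0, 0, 0],
  grip_force=80,
)

```text
t: 15.85
ee_pos: [0.5353, 0.3037, 0.0923]
tool_rot: [0.677, 0.206, 0.677, -0.205]
contact_force: [-2.1, 1.0, 5.3]
gripper_width: 0.0097
```

Run:
```python
from h import *
plan([.534,.301,.087],-.596)
for n in("wrist","side"):
    c=cam(n);cv2.imwrite(f"pics/{n}11.png",c["image"])
crop(c["image"],120,60,290,210,4,"pics/side11c.png")
```

```text
t 15.85 ee [0.5353 0.3037 0.0923] yawz -0.5893 F [-2.08  1.01  5.26] w 0.0097 q [0.4  0.44 1.62 0.   1.08 0.99]
R cols x,y,z [[0.001, 0.001, -1.0], [0.556, 0.831, 0.001], [0.831, -0.556, -0.0]]
shift tool mm [ 5.3 -3.   0.4] norm 6.0
turn yaw -3.148 units about tool x (down => sign -): 22.55
turn yaw -0.007 units about tool x (down => sign -): 0.05
turn yaw 3.135 units about tool x (down => sign -): -22.45
```

View pics/wrist11.png

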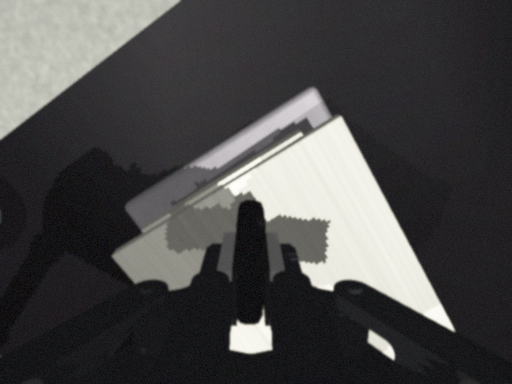

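View pics/side11c.png

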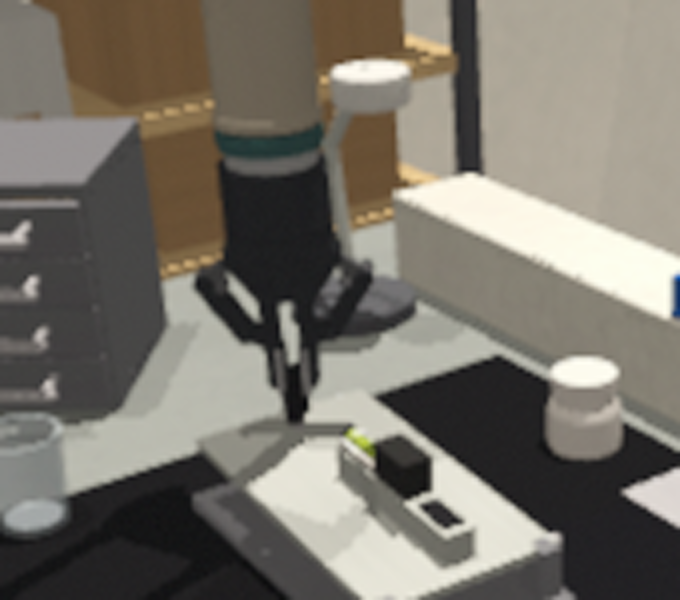

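Request:
play_rows(
  moves=[-1, 0.4, 0, 0, 0.7, -1, 0.4, 0, 0, 0.7, -1, 0.4, 0, 0, 0.7, -1, 0.4, 0, 0, 0.7, -1, 0.4, 0, 0, 0.7, -1, 0.4, 0, 0, 0.7, -1, 0.4, 0, 0, 0.7, -1, 0.4, 0, 0, 0.7, -1, 0, 0, 0, 0, -1, 0, 0, 0, 0, -1, 0, 0, 0, 0],
)

```text
t: 17.05
ee_pos: [0.5365, 0.3018, 0.0888]
tool_rot: [0.549, 0.447, 0.547, -0.447]
contact_force: [0.9, -3.9, 3.9]
gripper_width: 0.0097
```

Run:
```python
from h import *
plan([.534,.301,.087],-1.345);print(st()[0]["moment"])
for n in("wrist",):
    c=cam(n);cv2.imwrite(f"pics/{n}12.png",c["image"])
```

```text
t 17.05 ee [0.5365 0.3018 0.0888] yawz -1.3689 F [ 0.93 -3.93  3.94] w 0.0097 q [ 0.4   0.44  1.62 -0.    1.08  1.77]
R cols x,y,z [[0.002, -0.002, -1.0], [0.98, 0.201, 0.002], [0.201, -0.98, 0.003]]
shift tool mm [ 1.8 -2.7  0.2] norm 3.2
turn yaw -3.118 units about tool x (down => sign -): 22.33
turn yaw 0.024 units about tool x (down => sign -): -0.17
turn yaw 3.165 units about tool x (down => sign -): -22.67
[-0.81834834 -0.16693804 -0.1218618 ]
```

View pics/wrist12.png

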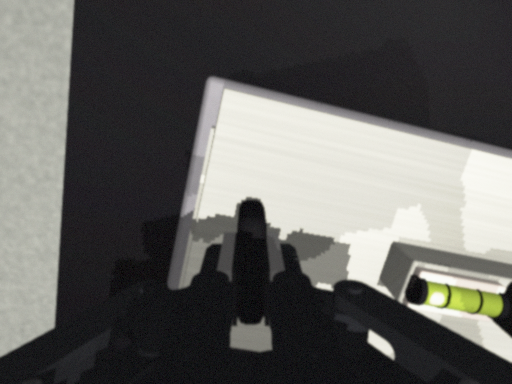

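Request:
play_rows(
  moves=[-0.6, 0, 0, 0, 0, -0.3, 0, 0, 0, 0, -0.2, 0, 0, 0, 0, -0.2, -20, 0, 0, 0, -0.2, -40, 0, 0, 0, -0.2, -40, 0, 0, -0.6, -0.2, 0, 0, 0, -1, -0.2, 0, 0, 0, -1, -0.2, 0, 0, 0, -1, -0.2, 0, 0, 0, -1, -0.2, 0, 0, 0, -1],
)

```text
t: 18.2
ee_pos: [0.5351, 0.3035, 0.1878]
tool_rot: [0.677, 0.203, 0.678, -0.203]
contact_force: [0.0, 0.1, 0.3]
gripper_width: 0.034
```

Request:
play_rows(
  moves=[-0.2, 0, 0, 0, -1, -0.2, 0, 0, 0, -1, -1, 0, 0, 0, -1, -1, 0, 0, 0, -1, -1, 0, -20, 0, 0, -1, 0, -40, 0, 0, -1, 0, -40, 0, 0, -1, 0, -40, 0, 0, -1, 0, -4, 0, 0, -1, 0, 0, 0, 0],
)

```text
t: 19.2
ee_pos: [0.531, 0.1587, 0.188]
tool_rot: [0.707, 0.012, 0.707, -0.011]
contact_force: [-0.4, 0.7, 0.4]
gripper_width: 0.0001
```

Run:
```python
from h import *
plan([.5315,.158,.11],-.031)
c=cam("wrist");cv2.imwrite("pics/wrist13.png",c["image"])
for p in [(231,225),(277,225)]:print(onz(c,*p,.108))
```

```text
t 19.2 ee [0.531  0.1587 0.188 ] yawz -0.0325 F [-0.37  0.7   0.4 ] w 0.0001 q [0.16 0.27 1.62 0.   1.25 0.2 ]
R cols x,y,z [[-0.0, 0.001, -1.0], [0.032, 0.999, 0.001], [0.999, -0.032, -0.0]]
shift tool mm [78.  -0.7  0.5] norm 78.1
turn yaw -3.14 units about tool x (down => sign -): 22.49
turn yaw 0.001 units about tool x (down => sign -): -0.01
turn yaw 3.143 units about tool x (down => sign -): -22.51
[0.51683918 0.14015541 0.108     ]
[0.54854768 0.13911782 0.108     ]
```

View pics/wrist13.png

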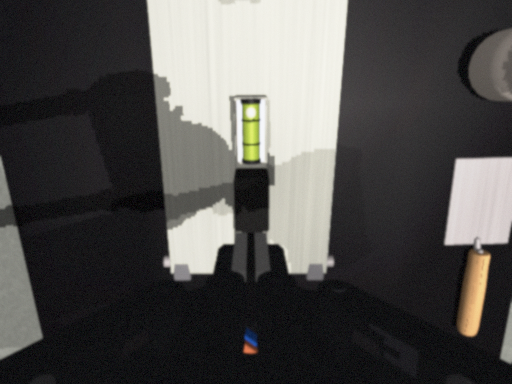

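Request:
play_rows(
  moves=[-1, 35, 0, 0, 0, -1, 30, 0, 0, 0, -1, 10, 0, 0, 0, -1, 4, 0, 0, 0, -1, 4, 0, 0, 0, -1, 3, 0, 0, 0, -1, 2, 0, 0, 0, -1, 0, 0, 0, 0, -1, 0, 0, 0, 0, -1, 0, 0, 0, 0, -1, 0, 0, 0, 0, -1, 0, 0, 0, 0],
)

```text
t: 20.45
ee_pos: [0.5323, 0.1611, 0.1045]
tool_rot: [0.709, 0.012, 0.705, -0.01]
contact_force: [-5.1, 2.4, 18.1]
gripper_width: 0.0001
```

Request:
play_rows(
  moves=[-1, 0, 0, 0, 0, -1, 0, 0, 0, 0, -1, 0, 0, 0, 0, -1, 0, 0, 0, 0, -1, 0, 0, 0, 0, -1, 0, 0, 0, 0, -1, 0, 0, 0, 0, -1, 0, 0, 0, 0, -1, 0, 0, 0, 0, -1, 0, 0, 0, 0, -1, 0, 0, 0, 0, -1, 0, 0, 0, 0],
)

```text
t: 21.65
ee_pos: [0.5323, 0.1611, 0.1046]
tool_rot: [0.709, 0.012, 0.705, -0.01]
contact_force: [-6.3, 3.0, 16.7]
gripper_width: 0.0
```

Run:
```python
from h import *
c=cam("wrist");plan([.531,.156,.10],-.03)
crop(c["image"],180,70,340,384,1.8,"pics/w14.png")
```

```text
t 21.7 ee [0.5323 0.1611 0.1045] yawz -0.0306 F [-5.24  3.23 17.42] w -0.0 q [0.17 0.35 1.74 0.   1.05 0.2 ]
R cols x,y,z [[0.005, 0.003, -1.0], [0.031, 1.0, 0.003], [1.0, -0.031, 0.005]]
shift tool mm [ 4.5 -5.2 -1.2] norm 7.0
turn yaw -3.141 units about tool x (down => sign -): 22.5
turn yaw 0.001 units about tool x (down => sign -): -0.0
turn yaw 3.142 units about tool x (down => sign -): -22.5
```

View pics/w14.png

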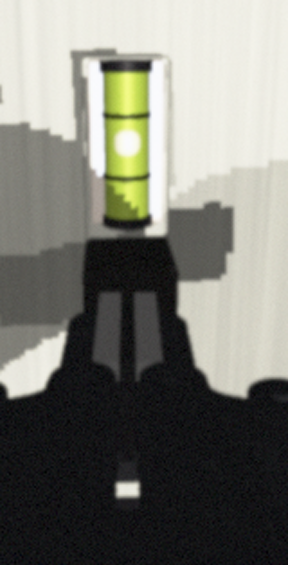

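Run:
```python
from h import *
c=cam("wrist");im=c["image"].astype(int)
x=int(180+127/1.8)
p=im[100:200,x-5:x+6].mean(1);q=im[100:200,x-11:x-8].mean(1)
b=p[:,0];w=np.clip(b-np.median(b[10:70])-40,0,None);w[:15]=0;w[75:]=0
print("bubble row",100+(w*np.arange(100)).sum()/w.sum())
g=q[:,1];print([(100+i,int(v)) for i,v in enumerate(g) if 25<i<75])
s=cam("side");crop(s["image"],150,100,290,230,5,"pics/side14c.png")
print(st()[0]["contact_force"])
```

```text
bubble row 148.91150733330593
[(126, 168), (127, 167), (128, 169), (129, 169), (130, 167), (131, 161), (132, 142), (133, 100), (134, 71), (135, 95), (136, 135), (137, 159), (138, 165), (139, 166), (140, 165), (141, 167), (142, 166), (143, 165), (144, 166), (145, 164), (146, 165), (147, 164), (148, 166), (149, 165), (150, 163), (151, 164), (152, 163), (153, 163), (154, 163), (155, 165), (156, 166), (157, 162), (158, 164), (159, 164), (160, 161), (161, 163), (162, 163), (163, 163), (164, 161), (165, 155), (166, 139), (167, 104), (168, 68), (169, 83), (170, 118), (171, 140), (172, 137), (173, 119), (174, 111)]
[-5.4008651   2.50291527 17.28026952]
```

View pics/side14c.png

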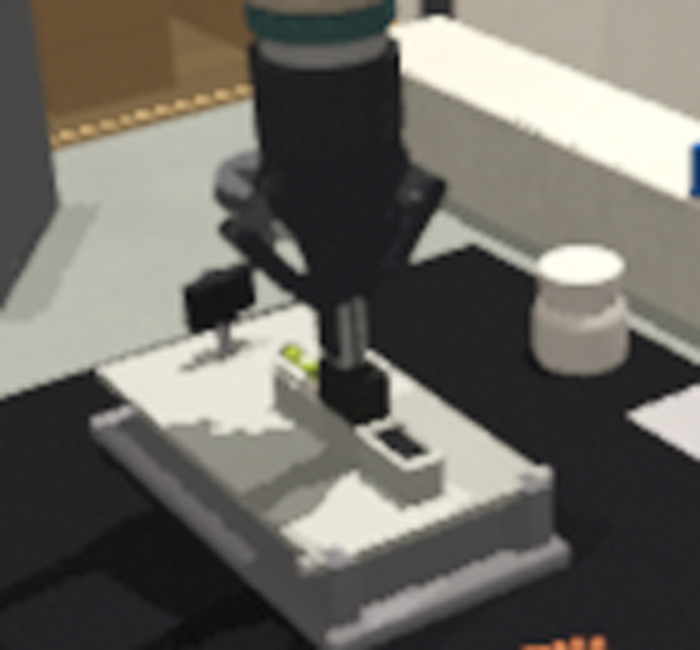

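Run:
```python
from plant import arm
print(arm.job_done())
```

```text
the job is handed in; nothing more can be done
None
```

I stood the level on the shelf lengthwise, with its vial towards the knob. I then turned the wing knob about 0.78 rad clockwise. The job was handed in at about 22 s with the closed fingers pressing down on the grip block. No verdict was reported.

**Last checks:**
- **Bubble:** it rests about 1.0 mm from the vial's middle, down from about 7.5 mm before the turn. That is a tilt of about 0.002 rad, and puts the foot about 0.1 rad from its level setting.
- **Force:** the push was steady at about 17 N. There was also a sideways force of about 6 N, and the tool sat 2–3 mm off the planned spot along the block.
- **Bench:** nothing looked shifted in the pictures, but I did not measure the bystanders' or slabs' positions at the end.

**What disagreed:** the colour mask for the wing failed three times because the shadow merged with it, so I read the wing's angle from its tips in a close crop. The straight grasp confirmed that angle.

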